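# Sweep the draughts pieces into the games tray

### The arm

A 6-joint arm with a two-finger parallel gripper is mounted at the origin on the work surface. World frame = base frame: x ahead of the robot, y to its left, z up, the work surface at z = 0. Lengths are in m, angles in rad, forces in N, time in s.
With the tool pointing down it reaches from about 0.25 to 0.725 m from the base axis. Payload 4 kg.
Tool frame: the origin (TCP) lies midway between the tips of the shut fingers; the grasp point (between the pads) lies 19 mm behind it; z points along the fingers, y is the line along which they close (so a half turn about z gives the same grasp; the last joint's range is limited). The gripper opens to 85 mm and grips with 20 to 120 N. Pads are 22 mm wide; open, the fingers measure 114 mm over their backs; the gripper's body (76 mm by 85 mm) begins 54 mm behind the grasp point. The pads swing forward as they close: fully open they stand 13 mm farther back than shut.
Start: joints at [1.113, 0.241, 0.005, 1.335, 0, 1.571], TCP at [0.221, 0.449, 0.231] pointing down, gripper open.
Joint ranges: [-2.72, 2.72], [-1.05, 1.87], [-1.09, 1.28], [-1.99, 2.15], [-1.42, 1.44], [-3.14, 3.14]. Speed limits (rad/s): [2.79, 2.79, 3.14, 3.14, 3.14, 3.14].

### API

Orientations are given as a unit quaternion [x, y, z, w].
In Python, from workcell import monitor, vision, job gives the robot as it stands.
- The arm moves only by the tool move_arm, never from a script. Its argument "moves" is a list that holds one entry, the list of rows, each a list of 5 numbers: the shift along the world's x, y, z in m, then the turn about the world's z in degrees, then the opening in per cent of the stroke, from 0 (shut) to 100 (fully open). In form: [[[x, y, z, turn, gripper], ...]]. A call has 1 to 5 rows; each row is the pose to reach, as a shift and turn from the pose commanded when the call began; what a row does not reach only later rows make up. A row lasts 1/8 s, in which the tool goes at most 62.5 mm and 10.7 degrees, less where a joint would pass 70% of its speed; a pose out of reach is approached as far as the arm can. A call with a gripper value outside its range is refused whole. The fingers move at their own pace and stop on an object; the grip force is fixed at half the most. Time passes only in rows, so rows that repeat a pose let the fingers close. It gives the time, the measured TCP pose, the force, the opening and the grip force at its end, in the units of the state.
- monitor.get_obs(): the state, without advancing time (a new reading comes with each control period).
- vision.camera(name): name is "side" or "top"; returns a dict with "color" (480x640x3 uint8, red, green, blue), "camera_matrix" (3x3 intrinsics, pixels), "eye" and "attitude" of the camera in the world. Camera axes: x right, y up, looking along -z (the intrinsics and any distortion apply to the point x, -y, -z); pixel columns grow to the right and rows downward; lengths in m; the calibration is good to about 2 mm. A picture is of the moment at which its call begins. There is no depth.
- job.job_done(): hands the job in; it is judged then, once.
The state is a dict: "clock": time; "joint_pos": joint angles; "joint_vel": joint speeds; "tau": joint torques, N m; "eef_pos": TCP position; "tool_rot": TCP orientation; "ft_force": force on the tool from outside, world axes, zero at the start; "ft_torque": the same for the moment, N m; "grip_width": finger opening in m; "grasp_force": force on a finger pad.
Only numpy, scipy, OpenCV 4.12 (cv2) and the standard library are available. Lean on these libraries where they do the work, as an engineer would, in place of code of your own. Each camera call takes 0.05 s, during which the arm holds its last target. There are 200 camera calls.

### The job

Tidy up after the game: with the fingers, sweep the three flat round draughts pieces along the tabletop and in through the open front of the low wooden games tray, until every piece lies flat and wholly inside it. Slide them steadily, never flicking, lifting or tipping one up, and leave the other things on the table (pawn, candle, remote, glasses case, mug, wallet) where they stand.

Things in the scene. Friction and masses are not known exactly. Their poses are not given: they have to be found in the camera images.
- tray: low brown-wood games tray, fixed, outside 150 mm (its x) by 250 mm (its y): back wall (outer face x = +75 mm) and two side walls (outer faces y = +-125 mm), 12 mm thick, 22 mm high. The -x side (x = -75 mm), turned roughly to the robot, is open, 226 mm wide. Floor level with the tabletop: no step. Origin: centre of the 150 x 250 outline, at table height; z up.
- piece0: flat round draughts piece of pale wood, a disc 44 mm in diameter and 13 mm thick, about 30 g, lying flat and loose on the table; slides without rolling. Origin: centre of its underside. The three pieces are alike; which one starts where (left, middle, right) varies.
- piece1: flat round draughts piece of pale wood, a disc 44 mm in diameter and 13 mm thick, about 30 g, lying flat and loose on the table; slides without rolling. Origin: centre of its underside. The three pieces are alike; which one starts where (left, middle, right) varies.
- piece2: flat round draughts piece of pale wood, a disc 44 mm in diameter and 13 mm thick, about 30 g, lying flat and loose on the table; slides without rolling. Origin: centre of its underside. The three pieces are alike; which one starts where (left, middle, right) varies.
- pawn: chess pawn of pale wood standing upright among the pieces, base 32 mm across, 55 mm tall. Loose; leave it. Origin: centre of its underside.
- candle: candle in an amber glass, a cylinder 58 mm in diameter and 45 mm tall, standing among the pieces. Loose; leave it. Origin: centre of its underside.
- remote: black remote control lying flat at the robot's right, 165 mm (its x) by 46 mm (its y), 18 mm tall. Loose; leave it. Origin: centre of its underside.
- case: black glasses case lying at the robot's left, 160 mm (its x) by 66 mm (its y), 42 mm tall. Loose; leave it. Origin: centre of its underside.
- mug: white mug to the left of the tray, 80 mm across, 76 mm tall, its handle reaching about 30 mm out at its +y. Loose; leave it. Origin: centre of its underside.
- wallet: brown leather wallet to the right of the tray, 115 mm (its x) by 90 mm (its y), 16 mm tall. Loose; leave it. Origin: centre of its underside.

How it is judged:
At the end, for the whole second after the job is handed in: All three pieces lie flat on the floor of the tray, inside its three walls and wholly behind its open front edge (2 mm of overhang is let pass), at rest (x of piece0 in the frame of tray between -0.055 and 0.066 m and y of piece0 in the frame of tray between -0.116 and 0.116 m and height (world z) of each of piece0, piece1, piece2 below 0.005 m and angle between each of piece0, piece1, piece2's own z axis and vertical below 0.15 rad and linear speed of each of piece0, piece1, piece2 below 0.02 m/s and x of piece1 in the frame of tray between -0.055 and 0.066 m and y of piece1 in the frame of tray between -0.116 and 0.116 m and x of piece2 in the frame of tray between -0.055 and 0.066 m and y of piece2 in the frame of tray between -0.116 and 0.116 m); the robot touches nothing.
It fails at once if a draughts piece is lifted more than 10 mm off the table or tipped up by more than about 25 degrees (height (world z) of any of piece0, piece1, piece2 above 0.01 m or angle between any of piece0, piece1, piece2's own z axis and vertical above 0.44 rad).
It fails at once if a draughts piece is pushed with another part of the robot than the fingers (contact force between the arm and piece0 above 2 N or contact force between the arm and piece1 above 2 N or contact force between the arm and piece2 above 2 N).
It fails at once if a draughts piece is flicked (faster than 0.6 m/s) (linear speed of any of piece0, piece1, piece2 above 0.6 m/s).
It fails at once if another thing is moved by more than 20 mm (distance of any of pawn, candle, remote, case, mug, wallet from where it was at the start of the episode above 0.02 m).
It fails at once if another thing is tipped over (angle between any of pawn, candle, remote, case, mug, wallet's own z axis and vertical above 0.5 rad).
It also fails if it takes over 64 s, if anything falls off the work surface, if the arm or the gripper's body presses on something with over 40 N, if the wrist force passes 120 N, or if a joint passes its speed limit or range.

## Working session

There is one attempt and no reset: what is moved stays moved. The work goes in short steps, Python scripts to look and compute and a tool call to move; the robot and the scene stay as the last step left them, time stands still between calls to the robot, and variables do not carry over. Pictures are saved under pics/ and viewed, at most 10 in all, crops included, and the job is handed in when it is done.

Besides the shell and the picture viewer there is one more tool, called after "Call:" in YAML: its name, and indented under it one key for each argument. move_arm: Moves the arm, as the interface text tells. Its arguments: {"type":"object","properties":{"moves":{"type":"array","items":{"type":"array","items":{"type":"array","items":{"type":"number"}}}}},"required":["moves"]}

```bash
mkdir -p pics; cat > h.py <<'E'
import numpy as np,cv2
from workcell import monitor,vision,job
from scipy.spatial.transform import Rotation as R
def rot(a):
    a=np.array(a,float)
    return a if a.shape==(3,3) else R.from_quat(a).as_matrix()
def ray(c,uv,z):
    K=np.array(c["camera_matrix"]);p=np.linalg.inv(K)@np.array([uv[0],uv[1],1.])
    d=rot(c["attitude"])@np.array([p[0],-p[1],-1]);e=np.array(c["eye"])
    return e+d*(z-e[2])/d[2]
def snap(n,f):
    c=vision.camera(n);cv2.imwrite(f"pics/{f}.png",c["color"][:,:,::-1]);return c
E
python3 - <<'E'
from h import *
for n in("top","side"):
    c=snap(n,n+"0");print({k:v for k,v in c.items() if k!="color"})
    print([ray(c,p,0).round(3) for p in((0,0),(640,0),(0,480),(640,480))])
print(monitor.get_obs())
E
```

```text
{'camera_matrix': array([[440.10043385,   0.        , 317.29972932],
       [  0.        , 440.10043385, 242.70797116],
       [  0.        ,   0.        ,   1.        ]]), 'eye': array([0.44183674, 0.01529264, 1.10854023]), 'attitude': array([ 0.03715936, -0.04990271, -0.70363332,  0.70783405])}
[array([1.23 , 0.851, 0.   ]), array([ 1.262, -0.893,  0.   ]), array([0.012, 0.739, 0.   ]), array([ 0.008, -0.785,  0.   ])]
{'camera_matrix': array([[506.75672236,   0.        , 322.05476794],
       [  0.        , 506.75672236, 241.44647538],
       [  0.        ,   0.        ,   1.        ]]), 'eye': array([ 0.50399758, -0.69440889,  0.83578837]), 'attitude': array([ 0.36106064, -0.01258088, -0.05054148,  0.93108673])}
[array([-0.581,  1.522,  0.   ]), array([1.925, 1.181, 0.   ]), array([ 0.016, -0.382,  0.   ]), array([ 1.01, -0.49,  0.  ])]
{'clock': 0.1, 'joint_pos': array([ 1.11304348e+00,  2.41334421e-01,  3.81864370e-03,  1.33523022e+00,
       -7.44046617e-06,  1.57081160e+00]), 'joint_vel': array([-0.00015613, -0.00160677,  0.00217549,  0.00148192,  0.00139674,
       -0.00051159]), 'tau': array([-4.05349356e-04, -3.73135900e+01,  2.53010666e+01,  1.08670117e-02,
       -3.03815375e-05,  4.15403179e-06]), 'eef_pos': array([0.22070461, 0.44798679, 0.23048823]), 'tool_rot': array([ 2.26890718e-01,  9.73919736e-01, -9.50259581e-04, -2.17543555e-04]), 'ft_force': array([-0.04690207,  0.04156557, -0.02565315]), 'ft_torque': array([-0.04028797,  0.00554126, -0.00493968]), 'grasp_force': 0.0, 'grip_width': 0.08477775566441471}
```

View pics/top0.png

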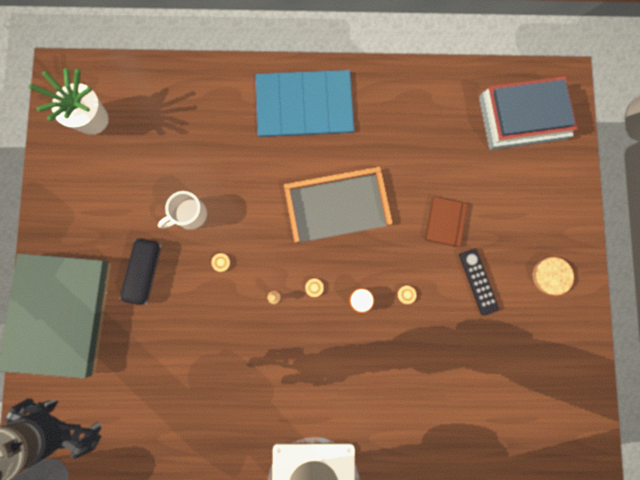

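View pics/side0.png

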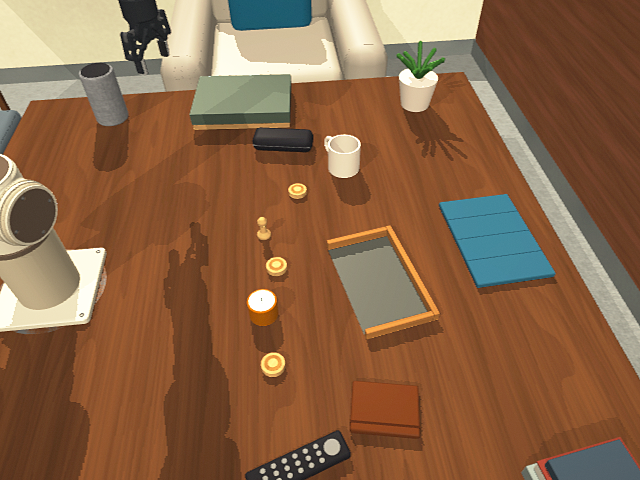

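The top view shows pieces at about (221,262), (314,288) and (407,295), the pawn at (273,297) and the candle at (361,300). The tray's corners are about (284,184), (381,168), (392,223) and (296,242). The side view agrees. Next I'll measure them.

```bash
cat > m.py <<'E'
from h import *
def blobs(c,roi):
    h=cv2.cvtColor(c["color"],cv2.COLOR_RGB2HSV)
    m=((h[...,0]>12)&(h[...,0]<32)&(h[...,1]>60)&(h[...,2]>165)).astype(np.uint8)
    x0,y0,x1,y1=roi;k=np.zeros_like(m);k[y0:y1,x0:x1]=1;m=cv2.morphologyEx(m*k,cv2.MORPH_CLOSE,np.ones((5,5)))
    n,_,s,ce=cv2.connectedComponentsWithStats(m)
    return [(ce[i],s[i]) for i in range(1,n) if s[i,4]>25]
E
python3 - <<'E'
from m import *
t=vision.camera("top");s=vision.camera("side")
for c,r in((t,(200,150,430,320)),(s,(230,170,330,390))):
    print("--")
    for ce,st in blobs(c,r): print(ce.round(1),st[2:],ray(c,ce,.012)[:2].round(4))
print("tray")
for p in((284,184),(381,168),(392,223),(296,242)): print(ray(t,p,.022)[:2].round(3))
for p in((328,241),(389,228),(438,317),(368,335)): print(ray(s,p,.022)[:2].round(3))
print("pawn",ray(t,(273,297),.03)[:2],ray(s,(264,236),.005)[:2]);print("candle",ray(t,(361,300),.045)[:2],ray(s,(262,300),.045)[:2])
print("mug",ray(t,(185,208),.076)[:2],"case",ray(t,(141,271),.042)[:2],"remote",ray(t,(478,281),.018)[:2],"wallet",[ray(t,p,.016)[:2].round(3) for p in((434,197),(426,238),(459,246),(468,204))])
E
```

```text
--
[338.1 191.6] [ 109   77 1146] [ 0.7093 -0.0567]
[202.8 213.3] [ 6 23 50] [0.6502 0.2847]
[220.  262.1] [ 19  20 299] [0.5274 0.2376]
[313.9 287.3] [ 20  20 306] [0.4662 0.0036]
[406.5 294.3] [ 20  20 308] [ 0.45   -0.2264]
[273.1 297.2] [ 13  14 149] [0.4413 0.1043]
[356.4 303.1] [23 22 45] [ 0.4279 -0.1017]
--
[296.8 190.3] [ 19  16 235] [0.5272 0.2278]
[262.5 228.7] [ 14  23 234] [0.4414 0.1078]
[275.9 265.9] [ 22  19 327] [ 0.4668 -0.0045]
[261.6 302.2] [ 31  25 165] [ 0.4346 -0.095 ]
[272.4 364. ] [ 25  25 485] [ 0.4509 -0.2338]
tray
[0.725 0.081]
[ 0.769 -0.165]
[ 0.628 -0.191]
[0.578 0.049]
[0.583 0.044]
[0.722 0.068]
[ 0.769 -0.175]
[ 0.631 -0.199]
pawn [0.44186675 0.10308271] [0.44358292 0.09153328]
candle [ 0.43573609 -0.10920904] [ 0.43826472 -0.11387245]
mug [0.65057787 0.31153894] case [0.50240008 0.42014581] remote [ 0.48381911 -0.40430096] wallet [array([ 0.697, -0.301]), array([ 0.591, -0.278]), array([ 0.571, -0.361]), array([ 0.679, -0.387])]
```

The measurements match in both views and with the given sizes. Tray: centre (0.6755, -0.061), yaw about 11°. Pieces: left (0.527, 0.233), middle (0.4665, 0), right (0.4505, -0.23). The pawn is at (0.442, 0.097) and the candle at (0.437, -0.111).

I'll open the fingers about 30 mm so the disc nests between their tips, and start with the middle piece.

Call:
move_arm:
  moves:
    - [[0.02,-0.048,-0.02,3,35],[0.04,-0.096,-0.04,6,35],[0.06,-0.144,-0.06,9,35],[0.08,-0.192,-0.07,11,35],[0.1,-0.24,-0.08,13,35]]

```text
clock: 0.82
eef_pos: [0.3213, 0.2069, 0.1509]
tool_rot: [0.114, 0.993, 0.0, 0.0]
ft_force: [1.1, -0.4, 0.1]
grip_width: 0.0298
grasp_force: 0.0
```

Call:
move_arm:
  moves:
    - [[0.018,-0.04,0,0,35],[0.037,-0.08,0,0,35],[0.055,-0.118,0,0,35],[0.074,-0.158,-0.03,0,35],[0.092,-0.197,-0.06,0,35]]

```text
clock: 1.45
eef_pos: [0.4141, 0.0101, 0.0911]
tool_rot: [0.115, 0.993, 0.0, 0.001]
ft_force: [-0.2, 0.2, 0.1]
grip_width: 0.0298
grasp_force: 0.0
```

Call:
move_arm:
  moves:
    - [[0,0,-0.02,0,35],[0,0,-0.04,0,35],[0,0,-0.06,0,35],[0,0,-0.08,0,35],[0,0,-0.084,0,35]]

```text
clock: 2.08
eef_pos: [0.4117, 0.0115, 0.0062]
tool_rot: [0.115, 0.993, -0.0, -0.002]
ft_force: [0.4, -0.4, -0.2]
grip_width: 0.0294
grasp_force: 0.0
```

```bash
python3 - <<'E'
from h import *
c=snap("side","s1");i=c["color"][150:400,180:450];cv2.imwrite("pics/s1c.png",cv2.resize(i,None,fx=2.2,fy=2.2)[:,:,::-1])
o=monitor.get_obs();print(o["eef_pos"],o["ft_force"],o["grip_width"],R.from_quat(o["tool_rot"]).as_matrix()[:,1])
E
```

```text
[0.41208002 0.01148398 0.00645918] [-0.51230226  0.13669753  0.03576704] 0.029562474910843906 [ 2.28870221e-01  9.73456772e-01 -5.78541186e-04]
```

View pics/s1c.png

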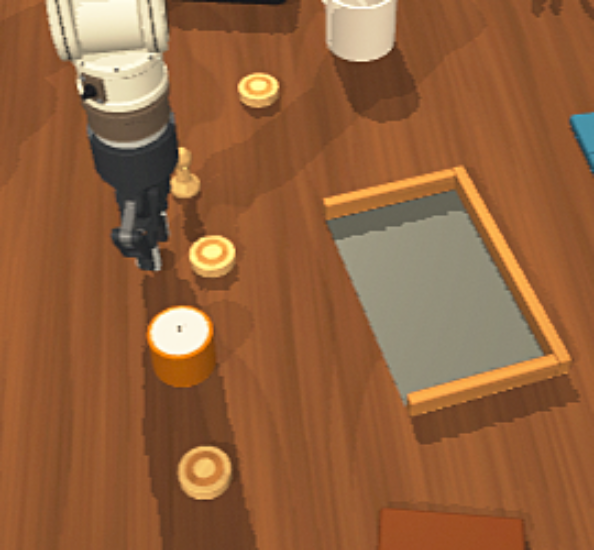

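The fingers stand behind the middle piece (crop about 212,255), clear of pawn and candle. I'll push it.

Call:
move_arm:
  moves:
    - [[0.012,-0.003,-0.002,0,35],[0.024,-0.0055,-0.002,0,35],[0.038,-0.0085,-0.002,0,35],[0.056,-0.0125,-0.002,0,35],[0.075,-0.017,-0.002,0,35]]

```text
clock: 2.75
eef_pos: [0.4894, -0.0058, 0.0056]
tool_rot: [0.115, 0.993, 0.0, 0.0]
ft_force: [-1.2, 0.1, 2.2]
grip_width: 0.0301
grasp_force: 0.5
```

Call:
move_arm:
  moves:
    - [[0.018,-0.004,0,0,35],[0.036,-0.008,0,0,35],[0.054,-0.0125,0,0,35],[0.07,-0.016,0,0,35],[0.08,-0.018,0,0,35]]

```text
clock: 3.38
eef_pos: [0.5695, -0.0239, 0.0055]
tool_rot: [0.115, 0.993, 0.0, 0.0]
ft_force: [-1.2, 0.5, 1.3]
grip_width: 0.0298
grasp_force: 0.6
```

```bash
python3 - <<'E'
from h import *
c=snap("side","s2");i=c["color"][150:400,180:450];cv2.imwrite("pics/s2c.png",cv2.resize(i,None,fx=2.2,fy=2.2)[:,:,::-1])
o=monitor.get_obs();print(o["eef_pos"],o["ft_force"],o["grip_width"])
E
```

```text
[ 0.57061956 -0.02406605  0.00560523] [ 1.40024807 -0.70457896 -0.35574561] 0.03001451141452105
```

View pics/s2c.png

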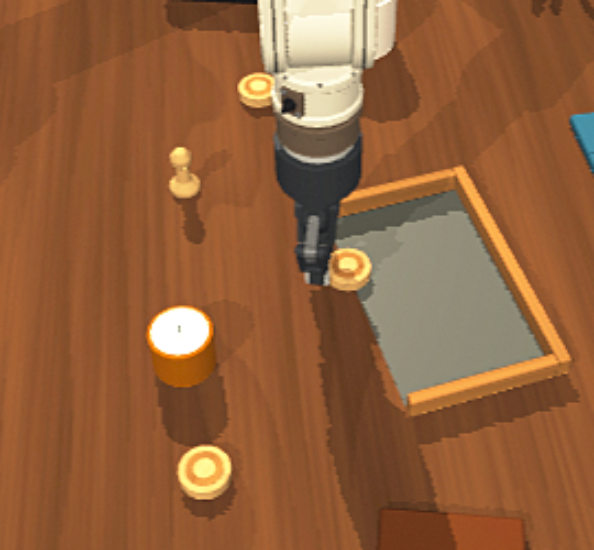

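The piece sits nested between the fingers (crop about 350,268) and is half over the front edge. I'll push it home, retract, then go behind the right piece.

Call:
move_arm:
  moves:
    - [[0.018,-0.004,0,0,35],[0.04,-0.009,0,0,35],[0.064,-0.0145,0,0,35],[0.09,-0.0205,0,0,35],[0.108,-0.025,0,0,35]]

```text
clock: 4.05
eef_pos: [0.6769, -0.0487, 0.0052]
tool_rot: [0.115, 0.993, -0.0, 0.0]
ft_force: [-0.8, 0.4, 1.0]
grip_width: 0.0301
grasp_force: 0.2
```

Call:
move_arm:
  moves:
    - [[0,0,0,0,35],[-0.015,0.003,0,0,35],[-0.03,0.007,0,0,35],[-0.03,0.007,0.05,0,35],[-0.03,0.007,0.1,0,35]]

```text
clock: 4.68
eef_pos: [0.6437, -0.0411, 0.1054]
tool_rot: [0.115, 0.993, -0.0, -0.002]
ft_force: [1.0, -0.1, 0.1]
grip_width: 0.0302
grasp_force: 0.0
```

Call:
move_arm:
  moves:
    - [[-0.042,-0.036,0,8,35],[-0.084,-0.072,0,16,35],[-0.126,-0.108,0,24,35],[-0.168,-0.144,0,32,35],[-0.21,-0.18,0,40,35]]

```text
clock: 5.3
eef_pos: [0.4335, -0.2217, 0.1053]
tool_rot: [-0.234, 0.972, 0.0, -0.0]
ft_force: [0.1, -1.2, 0.3]
grip_width: 0.0297
grasp_force: 0.0
```

Call:
move_arm:
  moves:
    - [[-0.039,-0.034,0,0,35],[-0.039,-0.034,-0.03,0,35],[-0.039,-0.034,-0.06,0,35],[-0.039,-0.034,-0.09,0,35],[-0.039,-0.034,-0.1,0,35]]

```text
clock: 5.92
eef_pos: [0.3947, -0.254, 0.0038]
tool_rot: [-0.232, 0.973, 0.002, -0.001]
ft_force: [-0.5, 0.5, 0.6]
grip_width: 0.0296
grasp_force: 0.0
```

```bash
python3 - <<'E'
from m import *
t=snap("top","t3");s=snap("side","s3")
for c,r in((t,(200,150,430,320)),(s,(230,170,440,390))):
    print("--")
    for ce,st in blobs(c,r): print(ce.round(1),st[2:],ray(c,ce,.012)[:2].round(4))
o=monitor.get_obs();print(o["eef_pos"],R.from_quat(o["tool_rot"]).as_matrix()[:,1])
E
```

```text
--
[337.1 192.1] [ 108   76 1420] [ 0.708 -0.054]
[220.  262.1] [ 19  20 295] [0.5275 0.2376]
[406.4 294.4] [ 20  20 300] [ 0.4498 -0.2261]
[273.  297.2] [ 13  14 142] [0.4415 0.1044]
--
[344.7 172.7] [ 29   8 137] [0.6513 0.2791]
[241.1 254. ] [  47  150 1931] [0.3936 0.0373]
[296.7 190.3] [ 19  16 233] [0.5271 0.2278]
[262.5 228.8] [ 14  23 231] [0.4413 0.1076]
[392.5 286.2] [ 113  114 1598] [ 0.7003 -0.085 ]
[392.2 276.5] [ 22  20 347] [ 0.7045 -0.0604]
[272.5 363.9] [ 25  25 475] [ 0.4511 -0.2336]
[ 0.395761   -0.25456324  0.00463504] [-0.45061169  0.89271726  0.00223493]
```

View pics/s3.png

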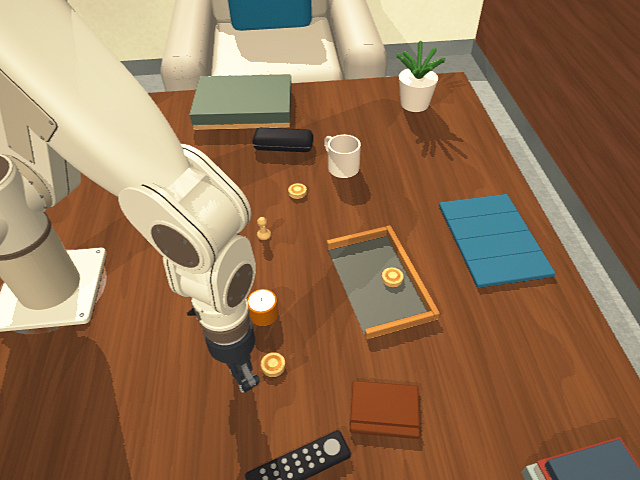

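The middle piece is in the tray (pixel 392,277), the fingers are behind the right piece (272,364), and nothing else has moved. I'll push the right piece in.

Call:
move_arm:
  moves:
    - [[0.012,0.006,0,0,35],[0.024,0.012,0,0,35],[0.038,0.019,0,0,35],[0.056,0.028,0,0,35],[0.075,0.0375,0,0,35]]

```text
clock: 6.65
eef_pos: [0.4734, -0.2173, 0.0055]
tool_rot: [-0.232, 0.973, -0.0, 0.0]
ft_force: [-0.7, -1.2, 2.2]
grip_width: 0.03
grasp_force: 0.8
```

Call:
move_arm:
  moves:
    - [[0.02,0.01,0,0,35],[0.04,0.02,0,0,35],[0.06,0.03,0,0,35],[0.08,0.04,0,0,35],[0.1,0.05,0,0,35]]

```text
clock: 7.28
eef_pos: [0.5733, -0.1669, 0.0052]
tool_rot: [-0.232, 0.973, -0.0, -0.0]
ft_force: [-1.1, -0.6, 1.8]
grip_width: 0.0296
grasp_force: 1.0
```

Call:
move_arm:
  moves:
    - [[0.02,0.01,0,0,35],[0.04,0.02,0,0,35],[0.06,0.03,0,0,35],[0.075,0.038,0,0,35],[0.085,0.043,0,0,35]]

```text
clock: 7.9
eef_pos: [0.658, -0.1236, 0.005]
tool_rot: [-0.232, 0.973, 0.0, -0.0]
ft_force: [-1.8, 0.5, 2.0]
grip_width: 0.0301
grasp_force: 1.1
```

Call:
move_arm:
  moves:
    - [[0,0,0,0,35],[-0.014,-0.007,0,0,35],[-0.028,-0.014,0,0,35],[-0.028,-0.014,0.05,0,35],[-0.028,-0.014,0.1,0,35]]

```text
clock: 8.52
eef_pos: [0.6275, -0.1391, 0.1053]
tool_rot: [-0.231, 0.973, 0.001, -0.001]
ft_force: [-0.0, -0.4, 0.1]
grip_width: 0.0303
grasp_force: 0.0
```

```bash
python3 - <<'E'
from m import *
t=snap("top","t4");s=snap("side","s4")
for c,r in((t,(200,150,430,320)),(s,(230,170,440,390))):
    print("--")
    for ce,st in blobs(c,r): print(ce.round(1),st[2:],ray(c,ce,.012)[:2].round(4))
o=monitor.get_obs();print(o["eef_pos"],R.from_quat(o["tool_rot"]).as_matrix()[:,1])
E
```

```text
--
[320.8 189.8] [ 97  75 658] [ 0.7136 -0.0124]
[336.5 193.7] [ 18  18 246] [ 0.7038 -0.0526]
[358.1 202.7] [ 17  18 248] [ 0.681  -0.1076]
[220.2 262.2] [ 19  18 262] [0.5272 0.2372]
[358.1 292.6] [ 16  59 200] [ 0.4537 -0.106 ]
[272.5 298. ] [11 11 85] [0.4394 0.1058]
--
[332.3 172.1] [ 8  7 27] [0.6207 0.2852]
[375.1 186.8] [ 57  35 792] [0.7178 0.2179]
[296.8 190.3] [ 19  16 234] [0.5272 0.2277]
[262.5 228.7] [ 14  23 233] [0.4413 0.1079]
[405.4 303.5] [  75  107 1188] [ 0.7171 -0.13  ]
[336.  242.3] [ 18  14 165] [0.601  0.0476]
[389.1 291.3] [ 29  41 643] [ 0.691 -0.097]
[261.5 302.2] [ 31  25 164] [ 0.4345 -0.095 ]
[ 0.63293429 -0.14020941  0.11251825] [-0.44969711  0.89314766 -0.00773131]
```

View pics/s4.png

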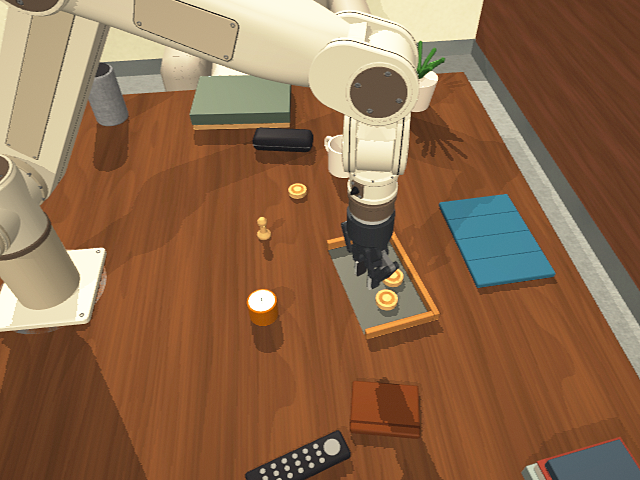

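Both pieces are in the tray, at about (387,299) and (395,278), which puts the right one near (0.681, -0.11). Next I'll move the fingers to the far side of the left piece and sweep it toward -y, past the tray corner.

Call:
move_arm:
  moves:
    - [[-0.012,0.06,0,10,35],[-0.024,0.12,0,20,35],[-0.036,0.18,0,30,35],[-0.048,0.24,0,40,35],[-0.06,0.3,0,50,35]]

```text
clock: 9.25
eef_pos: [0.5679, 0.1624, 0.1047]
tool_rot: [-0.623, 0.782, 0.0, -0.0]
ft_force: [0.9, 0.8, -0.6]
grip_width: 0.0305
grasp_force: 0.0
```

Call:
move_arm:
  moves:
    - [[-0.014,0.045,0,7,35],[-0.028,0.09,0,13,35],[-0.04,0.133,0,13,35],[-0.04,0.133,-0.03,13,35],[-0.04,0.133,-0.06,13,35]]

```text
clock: 9.88
eef_pos: [0.5284, 0.2948, 0.0444]
tool_rot: [-0.706, 0.708, -0.0, 0.0]
ft_force: [-0.6, -0.3, 0.1]
grip_width: 0.0297
grasp_force: 0.0
```

Call:
move_arm:
  moves:
    - [[0,0,-0.02,0,35],[0,0,-0.035,0,35],[0,0,-0.04,0,35],[0,0,-0.04,0,35]]

```text
clock: 10.38
eef_pos: [0.5291, 0.2939, 0.0054]
tool_rot: [-0.706, 0.709, 0.0, 0.0]
ft_force: [-0.7, 0.4, 0.2]
grip_width: 0.03
grasp_force: 0.0
```

```bash
python3 - <<'E'
from m import *
t=snap("top","t5");s=snap("side","s5")
for c,r in((t,(200,150,430,320)),(s,(230,170,440,390))):
    print("--")
    for ce,st in blobs(c,r): print(ce.round(1),st[2:],ray(c,ce,.012)[:2].round(4))
o=monitor.get_obs();print(o["eef_pos"],R.from_quat(o["tool_rot"]).as_matrix()[:,1])
E
```

```text
--
[335.7 191.5] [108  73 903] [ 0.7096 -0.0504]
[336.6 193.5] [ 18  18 254] [ 0.7043 -0.0527]
[358.3 202.7] [ 18  18 257] [ 0.6809 -0.1081]
[220.1 261.7] [ 19  18 251] [0.5285 0.2373]
[272.6 297.9] [ 12  11 102] [0.4397 0.1054]
--
[297.  190.4] [ 19  16 238] [0.5276 0.2273]
[262.3 229.5] [ 15  31 252] [0.4409 0.1055]
[390.2 280.3] [ 113  114 1998] [ 0.6987 -0.0696]
[388.9 288.2] [ 29  44 776] [ 0.692  -0.0893]
[260.9 310.7] [ 31  46 380] [ 0.4327 -0.1152]
[0.52969666 0.29431656 0.00620474] [-0.99999007  0.00420125 -0.00148305]
```

View pics/s5.png

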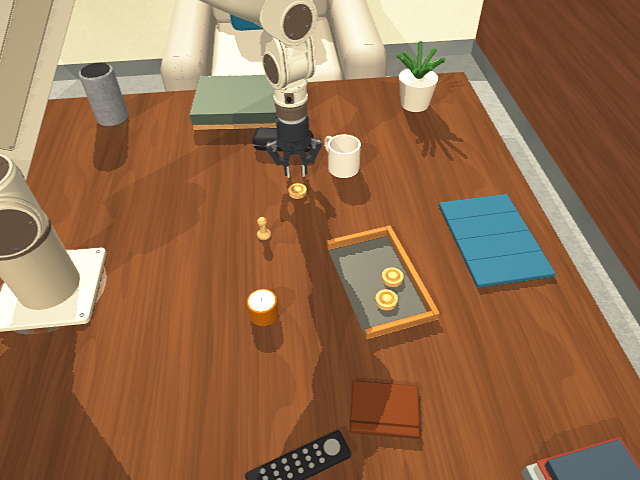

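The fingers straddle the far side of the left piece (297,190), clear of mug and case. I'll sweep it.

Call:
move_arm:
  moves:
    - [[-0.001,-0.012,-0.001,0,35],[-0.001,-0.024,-0.001,0,35],[-0.001,-0.038,-0.001,0,35],[-0.001,-0.056,-0.001,0,35],[-0.001,-0.075,-0.001,0,35]]

```text
clock: 11.1
eef_pos: [0.5281, 0.2176, 0.0044]
tool_rot: [-0.706, 0.709, -0.0, 0.0]
ft_force: [0.8, -0.3, 1.4]
grip_width: 0.0297
grasp_force: 0.2
```

Call:
move_arm:
  moves:
    - [[0,-0.02,0,0,35],[0,-0.04,0,0,35],[0,-0.06,0,0,35],[0,-0.08,0,0,35],[0,-0.1,0,0,35]]

```text
clock: 11.72
eef_pos: [0.528, 0.1176, 0.0043]
tool_rot: [-0.706, 0.709, -0.0, 0.0]
ft_force: [-0.5, -0.2, 1.0]
grip_width: 0.03
grasp_force: 0.3
```

Call:
move_arm:
  moves:
    - [[0,-0.022,0,0,35],[0,-0.046,0,0,35],[0,-0.07,0,0,35],[0,-0.1,0,0,35],[0,-0.12,0,0,35]]

```text
clock: 12.35
eef_pos: [0.5277, -0.0029, 0.0043]
tool_rot: [-0.705, 0.709, 0.0, -0.0]
ft_force: [-0.3, 1.0, 0.1]
grip_width: 0.0294
grasp_force: 0.3
```

Call:
move_arm:
  moves:
    - [[0,0,0,0,35],[0,0.02,0,0,35],[0,0.035,0,0,35],[0,0.035,0.05,0,35],[0,0.035,0.1,0,35]]

```text
clock: 12.98
eef_pos: [0.5271, 0.0352, 0.1047]
tool_rot: [-0.706, 0.708, 0.001, -0.001]
ft_force: [1.2, -0.0, -0.9]
grip_width: 0.0297
grasp_force: 0.0
```

```bash
python3 - <<'E'
from m import *
t=snap("top","t6");s=snap("side","s6")
for c,r in((t,(200,150,430,320)),(s,(230,170,440,390))):
    print("--")
    for ce,st in blobs(c,r): print(ce.round(1),st[2:],ray(c,ce,.012)[:2].round(4))
o=monitor.get_obs();print(o["eef_pos"],R.from_quat(o["tool_rot"]).as_matrix()[:,1])
E
```

```text
--
[345.1 186. ] [108  57 765] [ 0.7241 -0.0744]
[336.5 193.5] [ 18  18 255] [ 0.7044 -0.0526]
[358.3 202.7] [ 18  18 257] [ 0.681 -0.108]
[257.2 230.7] [ 3 54 56] [0.607 0.147]
[332.2 263.1] [  8  27 107] [ 0.5266 -0.0416]
[257.1 292.3] [ 8 51 61] [0.4533 0.144 ]
--
[262.6 228.8] [ 15  23 236] [0.4414 0.1076]
[390.3 281.8] [ 113  117 1958] [ 0.698  -0.0734]
[305.4 275.8] [ 22  20 342] [ 0.5265 -0.0382]
[388.9 288.2] [ 29  43 769] [ 0.692  -0.0894]
[261.  310.7] [ 31  37 324] [ 0.4331 -0.1152]
[0.53229099 0.0354029  0.1101942 ] [-0.99993208  0.00221921 -0.01144126]
```

View pics/s6.png

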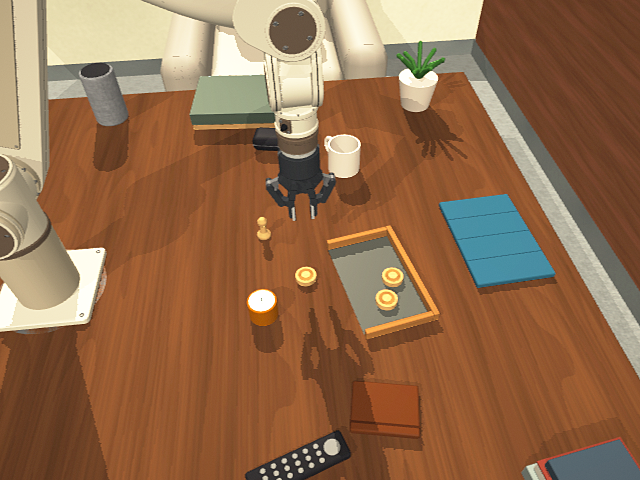

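The left piece now lies in front of the opening at pixel (305,276), about (0.527, -0.035). I'll go behind it with the tool turned to the tray axis and push it in.

Call:
move_arm:
  moves:
    - [[-0.01,-0.016,0,-10,35],[-0.02,-0.032,0,-20,35],[-0.03,-0.048,0,-30,35],[-0.04,-0.064,0,-40,35],[-0.05,-0.077,0,-50,35]]

```text
clock: 13.7
eef_pos: [0.4773, -0.0427, 0.1037]
tool_rot: [-0.338, 0.941, 0.0, -0.0]
ft_force: [0.2, -0.7, 0.5]
grip_width: 0.0295
grasp_force: 0.0
```

Call:
move_arm:
  moves:
    - [[0,0,0,-10,35],[0,0,0,-20,35],[0,0,0,-29,35],[0,0,-0.03,-29,35],[0,0,-0.05,-29,35]]

```text
clock: 14.32
eef_pos: [0.4773, -0.0422, 0.053]
tool_rot: [-0.095, 0.996, 0.0, -0.001]
ft_force: [-0.2, 0.0, 0.8]
grip_width: 0.0299
grasp_force: 0.0
```

Call:
move_arm:
  moves:
    - [[0,0,-0.02,0,35],[0,0,-0.04,0,35],[0,0,-0.05,0,35],[0,0,-0.05,0,35]]

```text
clock: 14.82
eef_pos: [0.4772, -0.0425, 0.0036]
tool_rot: [-0.094, 0.996, 0.0, -0.001]
ft_force: [0.8, -0.5, -0.5]
grip_width: 0.03
grasp_force: 0.0
```

```bash
python3 - <<'E'
from m import *
t=snap("top","t7");s=snap("side","s7")
for c,r in((t,(200,150,430,320)),(s,(230,170,440,390))):
    print("--")
    for ce,st in blobs(c,r): print(ce.round(1),st[2:],ray(c,ce,.012)[:2].round(4))
o=monitor.get_obs();print(o["eef_pos"],R.from_quat(o["tool_rot"]).as_matrix()[:,1])
E
```

```text
--
[340.2 193.7] [ 108   76 1703] [ 0.7039 -0.0619]
[273.  297.2] [ 13  14 143] [0.4414 0.1044]
[312.9 305.4] [ 5 28 32] [0.4218 0.0058]
--
[271.4 188.8] [  56   50 1026] [0.4661 0.2403]
[263.5 211.9] [20 21 75] [0.4449 0.1622]
[392.4 283.3] [ 113  116 1875] [ 0.7015 -0.0779]
[305.5 275.7] [ 22  20 339] [ 0.5268 -0.038 ]
[388.9 288.3] [ 29  44 770] [ 0.692  -0.0894]
[261.1 311. ] [ 31  37 336] [ 0.4331 -0.1158]
[ 0.47839271 -0.0427983   0.00469807] [-1.87225769e-01  9.82316896e-01 -1.62453824e-04]
```

View pics/s7.png

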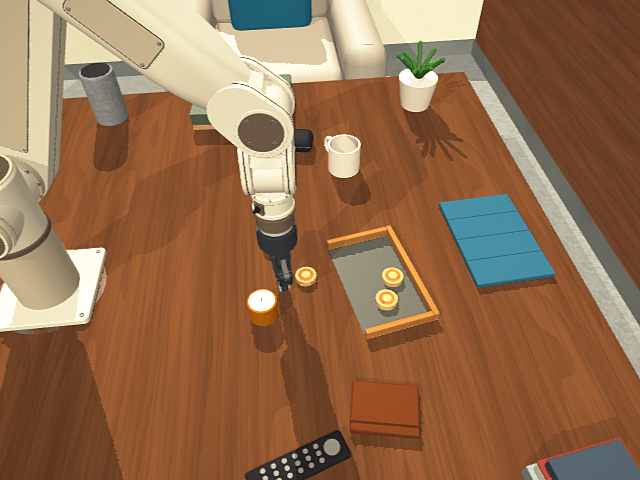

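The fingers are behind the last piece and clear of the candle and pawn. I'll push it in.

Call:
move_arm:
  moves:
    - [[0.01,0.002,0.001,0,35],[0.02,0.004,0.001,0,35],[0.034,0.0065,0.001,0,35],[0.05,0.0095,0.001,0,35],[0.068,0.013,0.001,0,35]]

```text
clock: 15.55
eef_pos: [0.5473, -0.0299, 0.0057]
tool_rot: [-0.094, 0.996, -0.0, 0.0]
ft_force: [0.0, 0.1, 0.2]
grip_width: 0.0296
grasp_force: 0.4
```

Call:
move_arm:
  moves:
    - [[0.02,0.004,0,0,35],[0.04,0.0075,0,0,35],[0.06,0.0115,0,0,35],[0.078,0.015,0,0,35],[0.09,0.017,0,0,35]]

```text
clock: 16.18
eef_pos: [0.6377, -0.0126, 0.0056]
tool_rot: [-0.094, 0.996, -0.0, 0.001]
ft_force: [-1.2, 0.2, 0.4]
grip_width: 0.03
grasp_force: 0.4
```

Call:
move_arm:
  moves:
    - [[0,0,0,0,35],[-0.02,-0.004,0,0,35],[-0.04,-0.008,0,0,35],[-0.04,-0.008,0.05,0,35],[-0.04,-0.008,0.1,0,35]]

```text
clock: 16.8
eef_pos: [0.5946, -0.0211, 0.1057]
tool_rot: [-0.094, 0.996, 0.0, -0.001]
ft_force: [1.2, 1.1, 0.2]
grip_width: 0.0296
grasp_force: 0.0
```

Call:
move_arm:
  moves:
    - [[-0.05,0,0.04,0,35],[-0.1,0,0.08,0,35],[-0.15,0,0.1,0,35],[-0.2,0,0.1,0,35],[-0.2,0,0.1,0,35]]

```text
clock: 17.42
eef_pos: [0.3917, -0.0209, 0.2054]
tool_rot: [-0.094, 0.996, 0.0, -0.001]
ft_force: [1.3, -0.2, 0.4]
grip_width: 0.0297
grasp_force: 0.0
```

```bash
python3 - <<'E'
from m import *
t=snap("top","t8");s=snap("side","s8")
A=np.array([[.982,.19],[-.19,.982]])
for c,r in((t,(200,150,430,320)),(s,(230,170,440,390))):
    print("--")
    for ce,st in blobs(c,r):
        p=ray(c,ce,.012)[:2];print(ce.round(1),st[2:],p.round(4),"tray",(A@(p-[.6755,-.061])).round(3))
print(monitor.get_obs()["eef_pos"])
E
```

```text
--
[335.8 192.6] [ 108   75 1019] [ 0.7067 -0.0508] tray [0.033 0.004]
[336.5 193.7] [ 18  18 267] [ 0.7039 -0.0524] tray [0.029 0.003]
[358.3 202.7] [ 19  18 264] [ 0.6811 -0.1081] tray [-0.003 -0.047]
[317.5 208.9] [ 18  19 270] [ 0.6639 -0.0043] tray [-0.001  0.058]
[273.  297.3] [ 13  13 123] [0.4411 0.1045] tray [-0.199  0.207]
--
[344.2 172.9] [ 30   8 158] [0.65   0.2785] tray [0.039 0.338]
[262.5 228.8] [ 15  23 235] [0.4414 0.1074] tray [-0.198  0.21 ]
[390.1 281.4] [ 113  114 1899] [ 0.6979 -0.0725] tray [ 0.02  -0.015]
[368.9 260.5] [ 21  19 323] [ 0.664  -0.0123] tray [-0.002  0.05 ]
[388.9 288.3] [ 29  43 767] [ 0.6921 -0.0894] tray [ 0.011 -0.031]
[261.1 309.1] [ 31  37 278] [ 0.4332 -0.1114] tray [-0.248 -0.003]
[ 0.39598486 -0.02103571  0.20587922]
```

View pics/s8.png

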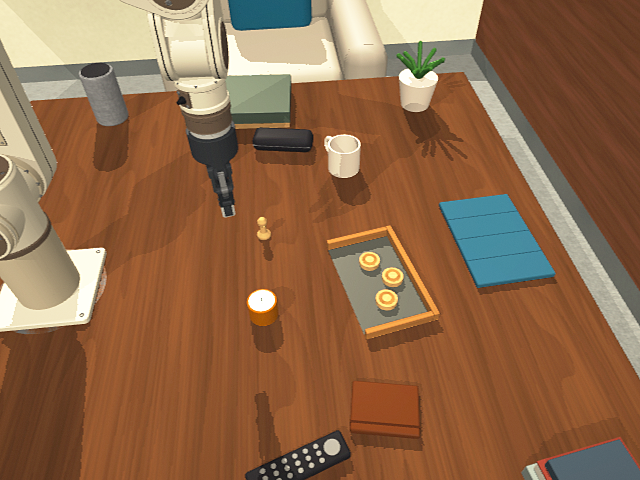

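All three pieces lie flat and well inside the tray, at (369,260), (392,277) and (387,299). The other things stand where they did, so I'm handing the job in.

```bash
python3 -c "
from workcell import job
print(job.job_done())"
```

```text
the job is handed in; nothing more can be done
None
```

All three draughts pieces were swept into the tray and lie flat at least 45 mm behind its front edge, the other objects look unmoved in the camera views, and the job was handed in at about 17.5 s; no verdict was returned.

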